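# Pry open a stuck die set and take out its die plate

### The arm

A 6-joint arm with a two-finger parallel gripper is mounted at the origin on a cart in front of the work surface, level with it; the furniture and walls round the work are solid. World frame = base frame: x ahead of the robot, y to its left, z up, the work surface at z = 0. Lengths are in m, angles in rad, forces in N, time in s.
With the tool pointing down it reaches from about 0.3 to 0.875 m from the base axis. Payload 4.2 kg.
Tool frame: the origin (TCP) lies at the very end of the fingers, on their centre line; the grasp point (between the pads) lies grip_point_offset behind it (grip_point_offset is the distance from the TCP to the grasp point, in m); z points along the fingers, y is the line along which they close (so a half turn about z gives the same grasp; the last joint's range is limited). The gripper opens to 85 mm and grips with 20 to 120 N. Pads are 22 mm wide; open, the fingers measure 114 mm over their backs; the gripper's body (76 mm by 85 mm) begins 54 mm behind the grasp point. The pads swing forward as they close: fully open they stand 13 mm farther back than shut.
Start: joints at [1.228, 0.32, 1.565, -0, 1.257, -0.02], TCP at [0.182, 0.545, 0.231] pointing down, gripper open.
Joint ranges: [-3.11, 3.11], [-0.84, 2.01], [0.21, 2.61], [-1.34, 4.49], [0.05, 2.63], [-2.56, 2.56]. Speed limits (rad/s): [2.57, 2.57, 3.14, 3.14, 3.14, 3.14].

### API

Orientations are given as a 3x3 rotation matrix whose columns are the frame's x, y, z axes.
In Python, from cell import * gives the robot as it stands. The module is installed in compiled form; this text tells all that it offers.
- The arm moves only by the shell command python3 -m crank 'ROWS' [OPENING] [FORCE]. ROWS is JSON, a list of rows, each an object of numbers: "tx", "ty", "tz": the shift along the tool's x, y, z in m; "spin": the turn about the tool's z in degrees. In form: [{"tx": .., "ty": .., "tz": .., "spin": ..}, ...]. A call has 1 to 10 rows; each row is the pose to reach, as a shift and turn from the pose commanded when the call began, along the tool's axes at that moment; what a row does not reach only later rows make up. A row lasts 1/8 s, in which the tool goes at most 62.5 mm and 10.7 degrees, less where a joint would pass 70% of its speed; a pose out of reach is approached as far as the arm can. A call with a gripper value outside its range is refused whole. OPENING is the opening, from 0 (shut) to 1 (fully open), set as the call begins (- or left out, the last holds). The fingers move at their own pace and stop on an object; FORCE is the grip in N (left out, the last holds). Time passes only in rows, so rows that repeat a pose let the fingers close. It gives the time, the measured TCP pose, the force, the opening and the grip force at its end, in the units of the state.
- state(): the state, without advancing time (a new reading comes with each control period).
- read_camera(name): name is "scene" or "top" or "wrist"; returns a dict with "img" (480x640x3 uint8, red, green, blue), "fx", "fy", "cx", "cy" (pixels), "R" (3x3) and "t" (3): a world point X has camera coordinates R X + t; the wrist camera has in their place "hand_eye" (4x4, takes a point from camera to tool coordinates, whose origin is the TCP and whose axes are the flange's). Camera axes: x right, y down, z forward; pixel columns grow to the right and rows downward; lengths in m; the calibration is good to about 2 mm. The wrist camera is an equidistant fisheye: a pixel r from the principal point sees the ray r / f radians off the axis. A picture is of the moment at which its call begins: read the wrist's pose just before it. There is no depth.
- sign_off(): hands the job in; it is judged then, once.
The state is a dict: "clock": time; "q": joint angles; "qd": joint speeds; "tau": joint torques, N m; "position": TCP position; "tool_rot": TCP orientation; "ft_force": force on the tool from outside, world axes, zero at the start; "torque": the same for the moment, N m; "finger_gap": finger opening in m; "gripper_force": force on a finger pad.
Only numpy, scipy, OpenCV 4.12 (cv2) and the standard library are available. Lean on these libraries where they do the work, as an engineer would, in place of code of your own. Each camera call takes 0.05 s, during which the arm holds its last target. There are 200 camera calls.

### The job

The top of the small two-pillar die set has stuck shut over its die plate. Stand the steel fulcrum block on the worktop beside the die set and, with the pry bar over the block and its nose in the gap at the side, lever the top up by 15 mm or more; it stays where it is raised, so take the bar out and lay it flat on the worktop. Then lift the die plate by its finger grip over the low lip at the front, draw it out of its channel and lay it down flat on the worktop without dropping it, leaving the top raised and the ramekin, glue bottle, shell dish and tape where they are.

Things in the scene. Friction and masses are not known exactly. Their poses are not given: they have to be found in the camera images.
- die_set: Fixed dark steel die set, 130 (x) x 150 (y) mm. Origin: centre of its underside on the worktop; its front, where the die plate comes out, faces its own -x. Lower shoe 24 mm thick; upper shoe, same plan, 22 mm thick, top at z 62 mm when shut. Two guide pillars at the rear corners (x 47, y +-50, 19 mm thick, tops at z 116; brass collars 20 mm high on the upper shoe).
- top_shoe (a joint): Height (m) of the upper shoe above its shut position: 0 shut, 0.042 fully up; it starts within 2 mm of shut. It weighs about 1.4 kg and fits the pillars so stiffly (22 N of friction) that raising it takes about 36 N at the shoe, and it stays at whatever height it is left.
- pry_gap_right (a point): On the die set's right side (y -75 mm), mid-height of the open gap between the shoes, 15 mm in front of the middle. Shut, the gap is 16 mm high (z 24 to 40 mm), open along the whole side from x -65 to +25 mm, and 22 mm deep before it meets a guide rail. Best place for the pry bar's nose. Axes as the die set's.
- pry_gap_left (a point): The same point of the same gap on the die set's left side (y +75 mm). Either side may be used.
- channel_lip (a point): Middle of the top of the low lip that closes the front of the die plate's channel: 30 mm above the worktop, 61 mm in front of the die set's origin, 8 mm thick (x), 6 mm above the channel's floor (z 24 mm). The channel is 78 mm wide between the rails. Axes as the die set's.
- die_plate: Loose steel plate 82 (x) x 72 (y) x 14 mm, 0.42 kg, three round holes, lying in the die set's channel behind the lip, axes as the die set's. Origin: centre of its underside. A tongue 26 mm wide, 6 mm thick, its underside 8 mm above the plate's underside, runs forward over the lip to the finger grip. Shut, the upper shoe leaves about 2 mm above the plate.
- die_plate_grip (a point): Centre of the die plate's finger grip, an upright steel block 14 (x) x 28 (y) x 24 mm (z), 96 mm in front of the plate's origin, from 8 to 32 mm above the plate's underside, well clear in front of the shoes; pinch it across its 28 mm width from above.
- pry_bar: Loose flat bar 200 mm long, 0.24 kg, on a 2 mm thick leather sheet. Origin: mid-length, on its underside; x points to the nose. Steel, 18 mm wide and 8 mm thick, from x -22 to +70 mm; from there to the tip (+100) the underside is bevelled up, leaving 4 mm; wooden handle 22 mm wide, 12 mm thick, underside flush, from -22 to -100 mm. Balances about 15 mm behind the origin.
- pry_bar_nose (a point): Middle of the upper edge of the pry bar's nose tip (bar's own x 100, y 0, z 8 mm). Axes as the bar's.
- fulcrum_block: Loose dark steel block 56 (x) x 30 (y) mm, 47 mm high, 0.45 kg; its top is a half-round ridge of 15 mm radius along its x axis. Origin: centre of its underside. Stood with the ridge parallel to the die set's side and its middle about 42 mm out from that side, it lets the bar enter the gap sloping 28 degrees nose-down; the bar is about level when the shoe is 15 mm up.
- fulcrum_ridge (a point): Middle of the top of the fulcrum block's ridge, 47 mm above its underside.
- ramekin: Bystander: small white ramekin, 49 mm across, 27 mm high; origin under its centre.
- glue_bottle: Bystander: small upright bottle with a brown nozzle, 29 mm across, 88 mm high; origin under its centre.
- shell_dish: Bystander: dark oval shell dish with white stones, 74 x 206 mm, 33 mm high; origin under its centre.
- masking_tape: Bystander: roll of masking tape lying flat, 62 mm across, 18 mm high; origin under its centre.
Mind the look-alikes: they are no part of the job. What is shaped like the fulcrum_block but brown or yellow is not meant.

How it is judged:
By the outcome, as a careful person would: the job done as asked, in the order asked, and still so for the second after the job is handed in, with the robot touching nothing.
It also fails if it takes over 62 s, if anything falls off the work surface, if the arm or the gripper's body presses on something with over 40 N, if the wrist force passes 120 N, or if a joint passes its speed limit or range.

## Working session

There is one attempt and no reset: what is moved stays moved. The work goes in short steps, Python scripts to look and compute and a shell command to move; the robot and the scene stay as the last step left them, time stands still between calls to the robot, and variables do not carry over. Pictures are saved under pics/ and viewed, at most 10 in all, crops included, and the job is handed in when it is done.

```bash
mkdir -p pics; cat > h.py <<'E'
from cell import *
import numpy as np, cv2
def grab(n,f=None):
    s=state(); c=read_camera(n); c['s']=s
    if f: cv2.imwrite('pics/'+f,c['img'][:,:,::-1])
    return c
def ray(c,u,v):
    if 'hand_eye' in c:
        x=(u-c['cx'])/c['fx'];y=(v-c['cy'])/c['fy'];r=np.hypot(x,y)
        d=np.array([np.sin(r)*x/max(r,1e-9),np.sin(r)*y/max(r,1e-9),np.cos(r)])
        H=np.array(c['hand_eye']);R=np.array(c['s']['tool_rot']);p=np.array(c['s']['position'])
        return p+R@H[:3,3], R@H[:3,:3]@d
    R=np.array(c['R']);t=np.array(c['t'])
    return -R.T@t, R.T@np.array([(u-c['cx'])/c['fx'],(v-c['cy'])/c['fy'],1])
def onz(c,u,v,z):
    o,d=ray(c,u,v); return o+d*(z-o[2])/d[2]
def proj(c,X):
    p=np.array(c['R'])@np.array(X)+np.array(c['t']); return c['fx']*p[0]/p[2]+c['cx'],c['fy']*p[1]/p[2]+c['cy']
E
python3 - <<'E'
from h import *
for n in('top','scene'):
    c=grab(n,n+'0.png'); print(n,c['fx'],c['cx'],c['cy'],ray(c,320,240))
c=grab('wrist'); print(c['fx'],c['cx'],c['cy'],c['hand_eye']); s=state(); print(s); 
import cell; print([k for k in dir(cell) if 'grip' in k], getattr(cell,'grip_point_offset',None))
E
```

```text
top 473.8183885556969 325.62113466592206 247.2920525874381 (array([0.40592488, 0.05198639, 1.11832226]), array([ 0.09188687,  0.00371826, -0.99595209]))
scene 492.3175262140475 321.6343274542235 243.67695629755409 (array([-0.38162687, -0.54993102,  0.64336294]), array([ 0.72414048,  0.50604801, -0.46861794]))
371.64829954431775 315.6810119009179 244.3724412807842 [[ 1.25389406e-04 -9.50969026e-01 -3.09286106e-01  7.79499364e-02]
 [ 9.99999904e-01 -1.05734004e-05  4.37925816e-04 -1.06078896e-04]
 [-4.19724093e-04 -3.09286131e-01  9.50968934e-01 -1.41415049e-01]
 [ 0.00000000e+00  0.00000000e+00  0.00000000e+00  1.00000000e+00]]
{'clock': 0.15, 'q': array([ 1.22801390e+00,  3.20211341e-01,  1.56538011e+00, -5.96958032e-06,
        1.25741458e+00, -1.99892988e-02]), 'qd': array([-6.08761948e-06, -2.77542460e-03, -3.67061163e-03, -4.19672138e-04,
       -1.56441450e-03, -5.64516202e-04]), 'tau': array([ 8.47610354e-04, -4.15837204e+01, -2.34347159e+01,  2.01310982e-04,
        5.74170408e-03, -2.10520625e-06]), 'position': array([0.18227723, 0.54497538, 0.23064458]), 'tool_rot': array([[-9.48353673e-01,  3.17214582e-01, -4.69698482e-04],
       [ 3.17214929e-01,  9.48352736e-01, -1.33305507e-03],
       [ 2.25753327e-05, -1.41320305e-03, -9.99999001e-01]]), 'ft_force': array([0.2931444 , 0.71975241, 0.46587153]), 'torque': array([ 0.00377108, -0.01752746,  0.01558621]), 'gripper_force': 0.0, 'finger_gap': 0.08554177816984214}
['grip_point_offset'] 0.0187
```

View pics/top0.png

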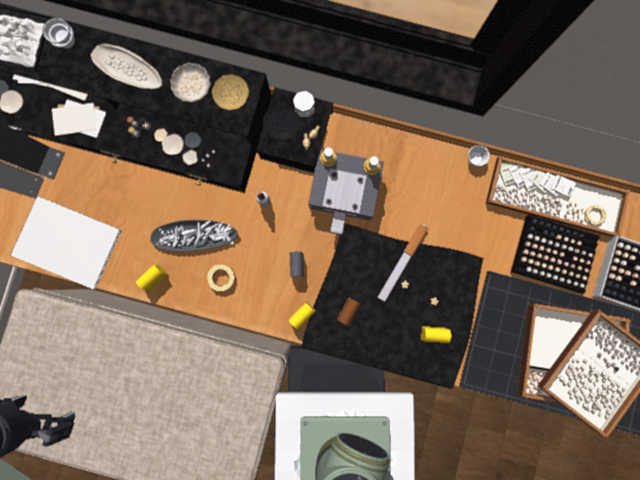

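View pics/scene0.png

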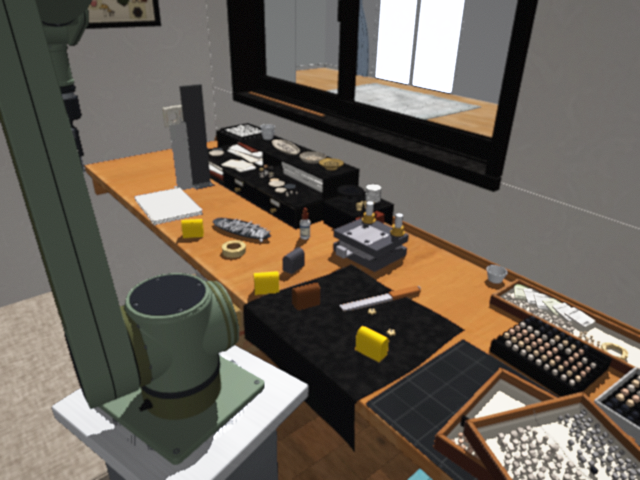

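The top view shows the die set at (345,190) with its pillars at (328,157) and (373,165) and its grip at (338,225). The bar has its nose at (382,298) and its handle at (418,235).

Candidates for the block:
- dark grey at (297,264)
- brown at (348,311)
- yellow at (151,277), (302,316) and (436,335)

I choose the dark grey one at (297,264). The bystanders are the ramekin (479,156), bottle (263,200), dish (195,236) and tape (221,279). Next is one close crop to check this, plus the first measurements.

```bash
python3 - <<'E'
from h import *
c=grab('top'); im=c['img']
cv2.imwrite('pics/crop1.png',cv2.resize(im[140:330,250:490,::-1],None,fx=3.3,fy=3.0,interpolation=cv2.INTER_CUBIC)) if 0 else cv2.imwrite('pics/crop1.png',cv2.resize(im[140:330,250:490,::-1],None,fx=3,fy=3,interpolation=cv2.INTER_CUBIC))
for n,u,v,z in [('block',297,264,.04),('p1',328,152,.116),('p2',373,161,.116),('grip',338,226,.056),('nose',382,298,.01),('tail',424,227,.012),('ram',479,156,.02),('glue',263,200,.08),('tray',487,207,.02)]:
    print(n,onz(c,u,v,z).round(3))
E
```

```text
block [0.45  0.108 0.04 ]
p1 [0.689 0.039 0.116]
p2 [ 0.67  -0.058  0.116]
grip [0.536 0.015 0.056]
nose [ 0.373 -0.089  0.01 ]
tail [ 0.539 -0.189  0.012]
ram [ 0.708 -0.32   0.02 ]
glue [0.59  0.182 0.08 ]
tray [ 0.586 -0.336  0.02 ]
```

View pics/crop1.png

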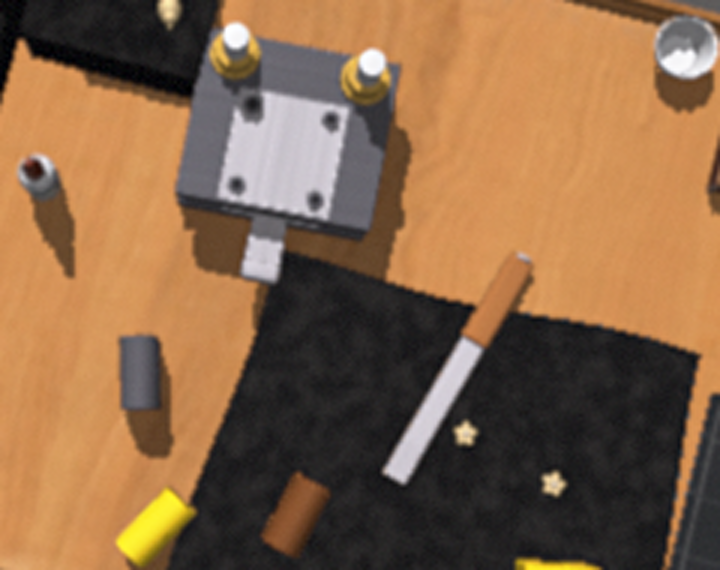

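The crop shows the dark grey block at crop (140,372), die-set top corners near (212,32), (400,66), (364,232) and (180,194), and the bar from nose (397,475) to tail (522,262). The dark grey block is the right one.

```bash
cat >> h.py <<'E'
def info(): 
    s=state(); print('clk',s['clock'],'pos',np.round(s['position'],4),'xaxis deg',round(np.degrees(np.arctan2(s['tool_rot'][1,0],s['tool_rot'][0,0])),1),'gap',round(s['finger_gap'],4),'F',np.round(s['ft_force'],1))
E
python3 - <<'E'
from h import *
c=grab('top')
im=c['img']; hsv=cv2.cvtColor(im,cv2.COLOR_RGB2HSV)
def P(x,y,z): return onz(c,250+x/3-.33,140+y/3-.33,z)
Q=[P(x,y,.062)[:2] for x,y in [(212,32),(400,66),(364,230),(180,192)]]
print('corners RL,RR,FR,FL',np.round(Q,4),'centre',np.mean(Q,0),[np.linalg.norm(Q[i]-Q[(i+1)%4]).round(3) for i in range(4)])
x=(Q[0]+Q[1]-Q[2]-Q[3]);print('yaw',np.degrees(np.arctan2(x[1],x[0])))
y=Q[0]+Q[3]-Q[1]-Q[2];print('yaw y',np.degrees(np.arctan2(-y[0],y[1])))
p1=P(236,36,.116)[:2];p2=P(372,65,.116)[:2];print(p1,p2,np.linalg.norm(p1-p2),np.degrees(np.arctan2(-(p1-p2)[0],(p1-p2)[1])))
# block mask : dark grey in roi
roi=np.zeros(im.shape[:2],np.uint8); roi[245:285,282:312]=1
m=((hsv[...,1]<70)&(hsv[...,2]<130)&(roi>0)).astype(np.uint8)
k=max(cv2.findContours(m,0,1)[0],key=cv2.contourArea);r=cv2.minAreaRect(k);print(r)
B=np.array([onz(c,u,v,.035)[:2] for u,v in cv2.boxPoints(r)]);print('block',B.round(4),B.mean(0))
for i in range(2): d=B[i+1]-B[i]; print(np.linalg.norm(d),np.degrees(np.arctan2(d[1],d[0])))
n=P(397,475,.008);t=P(522,262,.012);d=(n-t)[:2];print('nose',n,'tail',t,np.linalg.norm(d),np.degrees(np.arctan2(d[1],d[0])))
E
```

```text
corners RL,RR,FR,FL [[ 0.7079  0.0557]
 [ 0.6823 -0.0866]
 [ 0.5571 -0.0586]
 [ 0.5854  0.0794]] centre [ 0.63319079 -0.00250689] [np.float64(0.145), np.float64(0.128), np.float64(0.141), np.float64(0.125)]
yaw -11.774379554948428
yaw y -10.886244538460463
[0.68960265 0.03830164] [ 0.66881287 -0.05936421] 0.09985405366792666 -12.016988204899965
((296.0, 264.0), (24.0, 12.0), 90.0)
block [[0.4781 0.1246]
 [0.4782 0.0972]
 [0.4233 0.0969]
 [0.4232 0.1242]] [0.45069329 0.11072953]
0.027469314244446427 -89.85842851304109
0.05487815513323073 -179.67183322246882
nose [ 0.37284389 -0.08892551  0.008     ] tail [ 0.53936555 -0.18778605  0.012     ] 0.19365657235138767 149.3032524434666
```

```bash
cat >> h.py <<'E'
D0=np.array([.633,-.0012]); DY=-11.9
def die(x,y):
    a=np.radians(DY); return D0+np.array([np.cos(a)*x-np.sin(a)*y,np.sin(a)*x+np.cos(a)*y])
def go(x,y,z,head=None,base=None):
    s=state(); R=s['tool_rot']; d=R.T@(np.array([x,y,z])-s['position'])
    h=np.degrees(np.arctan2(R[1,0],R[0,0])); sp=0 if head is None else (h-head+180)%360-180
    print('tx %.4f ty %.4f tz %.4f spin %.1f'%(*d,sp), 'q6',s['q'][5].round(2))
E
python3 -c "
from h import *
go(.4507,.1107,.12,180)"
```

```text
tx -0.3923 ty -0.3267 tz 0.1112 spin -18.5 q6 -0.02
```

```bash
R='';python3 -m crank '[{"tx":-0.392,"ty":-0.327,"tz":0.111,"spin":-18.5},{"tx":-0.392,"ty":-0.327,"tz":0.111,"spin":-18.5},{"tx":-0.392,"ty":-0.327,"tz":0.111,"spin":-18.5},{"tx":-0.392,"ty":-0.327,"tz":0.111,"spin":-18.5},{"tx":-0.392,"ty":-0.327,"tz":0.111,"spin":-18.5},{"tx":-0.392,"ty":-0.327,"tz":0.111,"spin":-18.5},{"tx":-0.392,"ty":-0.327,"tz":0.111,"spin":-18.5},{"tx":-0.392,"ty":-0.327,"tz":0.111,"spin":-18.5},{"tx":-0.392,"ty":-0.327,"tz":0.111,"spin":-18.5},{"tx":-0.392,"ty":-0.327,"tz":0.111,"spin":-18.5}]' 1
python3 - <<'E'
from h import *
info()
c=grab('wrist','w1.png')
E
```

```text
clock: 1.5
position: [0.4509, 0.1096, 0.1199]
tool_rot: [[-1.0, 0.003, -0.001], [0.003, 1.0, -0.0], [0.001, -0.0, -1.0]]
ft_force: [-0.3, 0.9, 0.7]
finger_gap: 0.0854
gripper_force: 0.0
clk 1.5 pos [0.4509 0.1096 0.1199] xaxis deg 179.8 gap 0.0854 F [-0.3  0.9  0.7]
```

View pics/w1.png

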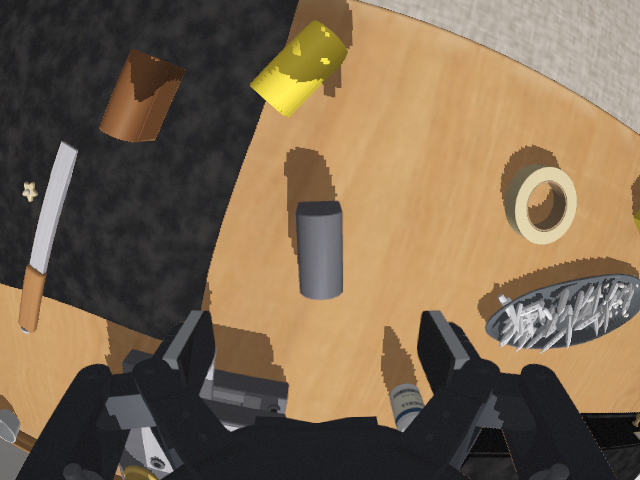

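The wrist view shows the dark block at (320,250), its ridge running from (319,204) to (321,298), roughly along the view's vertical. It sits between the fingers.

```bash
python3 - <<'E'
from h import *
c=grab('wrist')
a=onz(c,319,203,.047);b=onz(c,321.5,299,.045);print(a,b,(a+b)/2,np.linalg.norm(a-b),np.degrees(np.arctan2(*(b-a)[[1,0]])))
m=(a+b)/2; go(m[0],m[1],.009,180)
E
```

```text
[0.41653845 0.1121189  0.047     ] [0.48002474 0.11383725 0.045     ] [0.4482816  0.11297807 0.046     ] 0.06354103049563738 1.550413219768701
tx 0.0018 ty 0.0018 tz 0.1113 spin -0.0 q6 -1.35
```

```bash
python3 -m crank '[{"tx":-0.001,"ty":0.003,"tz":0.111,"spin":-1},{"tx":-0.001,"ty":0.003,"tz":0.111,"spin":-1},{"tx":-0.001,"ty":0.003,"tz":0.111,"spin":-1},{"tx":-0.001,"ty":0.003,"tz":0.111,"spin":-1}]' 1 60
python3 -m crank '[{"tx":0},{"tx":0},{"tx":0},{"tx":0},{"tx":0}]' 0 60
python3 -c "
from h import *
info()
p=die(0,-.117); print(p); go(p[0],p[1],.12,180-11.9)"
```

```text
clock: 2.1
position: [0.4524, 0.1149, 0.0108]
tool_rot: [[-1.0, -0.019, 0.003], [-0.019, 1.0, 0.001], [-0.003, 0.001, -1.0]]
ft_force: [-0.3, 0.1, -0.4]
finger_gap: 0.0854
gripper_force: 0.0
clk 2.1 pos [0.4524 0.1149 0.0108] xaxis deg -178.9 gap 0.0854 F [-0.3  0.1 -0.4]
[ 0.60887411 -0.11568555]
tx -0.1523 ty -0.2334 tz -0.1090 spin 13.0 q6 -1.37$[0]: bad value
```

```bash
python3 -m crank '[{"tx":0,"ty":0,"tz":0.001,"spin":0},{"tx":0,"ty":0,"tz":0.001,"spin":0},{"tx":0,"ty":0,"tz":0.001,"spin":0},{"tx":0,"ty":0,"tz":0.001,"spin":0},{"tx":0,"ty":0,"tz":0.001,"spin":0}]' 0 60
python3 -c "
from h import *
info()
p=die(0,-.117); go(p[0],p[1],.18,180-11.9)"
```

```text
clock: 2.72
position: [0.4519, 0.1137, 0.0093]
tool_rot: [[-1.0, -0.018, 0.001], [-0.018, 1.0, 0.0], [-0.001, 0.0, -1.0]]
ft_force: [-1.8, -1.9, 6.9]
finger_gap: 0.0292
gripper_force: 60.8
clk 2.725 pos [0.4519 0.1137 0.0093] xaxis deg -179.0 gap 0.0292 F [-1.8 -1.9  6.9]
tx -0.1531 ty -0.2321 tz -0.1705 spin 12.9 q6 -1.37
```

```bash
python3 -m crank '[{"tx":0,"ty":0,"tz":-0.06,"spin":0},{"tx":-0.02,"ty":-0.03,"tz":-0.11,"spin":2},{"tx":-0.153,"ty":-0.232,"tz":-0.17,"spin":13},{"tx":-0.153,"ty":-0.232,"tz":-0.17,"spin":13},{"tx":-0.153,"ty":-0.232,"tz":-0.17,"spin":13},{"tx":-0.153,"ty":-0.232,"tz":-0.17,"spin":13},{"tx":-0.153,"ty":-0.232,"tz":-0.17,"spin":13},{"tx":-0.153,"ty":-0.232,"tz":-0.17,"spin":13}]' 
python3 - <<'E'
from h import *
info()
p=die(0,-.117); go(p[0],p[1],.06,180-11.9)
c=grab('wrist','w2.png')
E
```

```text
clock: 3.72
position: [0.6071, -0.1152, 0.1768]
tool_rot: [[-0.978, 0.209, -0.004], [0.209, 0.978, 0.001], [0.004, 0.001, -1.0]]
ft_force: [-0.3, 0.6, -4.2]
finger_gap: 0.0286
gripper_force: 61.9
clk 3.725 pos [ 0.6071 -0.1152  0.1768] xaxis deg 167.9 gap 0.0286 F [-0.3  0.6 -4.2]
tx -0.0023 ty -0.0002 tz 0.1168 spin -0.2 q6 -1.57
```

View pics/w2.png

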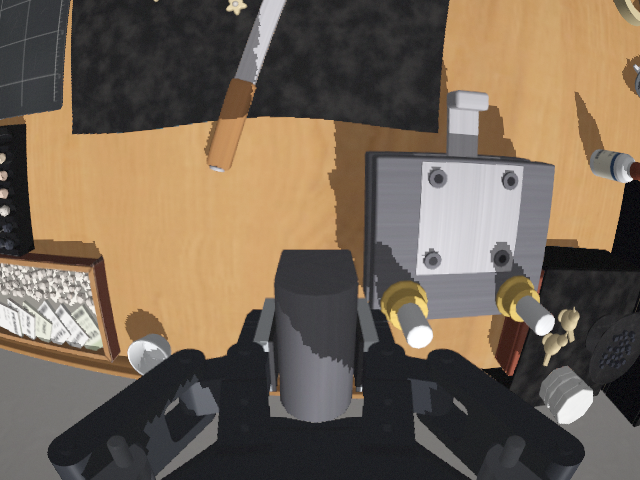

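The wrist view shows the held block at (316,335). The die set's top face has its front corners near (369,155) and (553,164), its right side runs vertically near column 370, and its pillar tops are at (418,338) and (541,324).

```bash
python3 - <<'E'
from h import *
c=grab('wrist')
fr=onz(c,367,155,.062)[:2];fl=onz(c,553,164,.062)[:2];re=onz(c,371,285,.062)[:2]
print(fr,fl,np.linalg.norm(fl-fr),re)
d=fl-fr;print('yaw',np.degrees(np.arctan2(-d[0],d[1])));d=re-fr;print('yaw',np.degrees(np.arctan2(d[1],d[0])),np.linalg.norm(d))
print('exp',die(-.065,-.075),die(-.065,.075))
p=onz(c,418,333,.116)[:2];q=onz(c,542,320,.116)[:2];print(p,q,'exp',die(.047,-.05),die(.047,.05))
E
```

```text
[ 0.5557776 -0.0676716] [0.58533215 0.0826653 ] 0.15321441397005586 [ 0.65226194 -0.0813152 ]
yaw -11.121879863862759
yaw -8.04868464677997 0.09744422297942001
exp [ 0.5539316 -0.0611849] [0.58486223 0.08559145]
[ 0.66800323 -0.05954172] [0.68488693 0.03580913] exp [ 0.66867971 -0.05981705] [0.68930013 0.03803385]
```

```bash
python3 -m crank '[{"tx":-0.002,"ty":0,"tz":0.06,"spin":0},{"tx":-0.002,"ty":0,"tz":0.12,"spin":0},{"tx":-0.002,"ty":0,"tz":0.152,"spin":0},{"tx":-0.002,"ty":0,"tz":0.164,"spin":0},{"tx":-0.002,"ty":0,"tz":0.168,"spin":0},{"tx":-0.002,"ty":0,"tz":0.168,"spin":0}]' 
python3 -c "
from h import *
info()
p=die(0,-.117); go(p[0],p[1],.0095,180-11.9)"
```

```text
clock: 4.58
position: [0.6116, -0.116, 0.0156]
tool_rot: [[-0.979, 0.206, 0.005], [0.206, 0.979, -0.002], [-0.005, -0.001, -1.0]]
ft_force: [-6.4, -3.9, 18.4]
finger_gap: 0.0288
gripper_force: 65.1
clk 4.575 pos [ 0.6116 -0.116   0.0156] xaxis deg 168.1 gap 0.0288 F [-6.4 -3.9 18.4]
tx 0.0028 ty -0.0002 tz 0.0061 spin 0.0 q6 -1.57
```

```bash
python3 -m crank '[{"tx":0,"ty":0,"tz":0,"spin":0},{"tx":0,"ty":0,"tz":0,"spin":0}]' | head -5
python3 - <<'E'
from h import *
c=grab('scene'); im=c['img'][190:330,300:480,::-1]; u,v=proj(c,[.611,-.116,.03]); print(u,v)
u=int(u);v=int(v);cv2.imwrite('pics/s2.png',cv2.resize(c['img'][v-70:v+50,u-100:u+60,::-1],None,fx=4,fy=4,interpolation=cv2.INTER_CUBIC))
E
```

```text
clock: 4.82
position: [0.6117, -0.1161, 0.0156]
tool_rot: [[-0.979, 0.206, 0.005], [0.206, 0.979, -0.002], [-0.005, -0.001, -1.0]]
ft_force: [-6.1, -4.2, 17.2]
finger_gap: 0.029
405.0538588041375 259.47011449884417
```

View pics/s2.png

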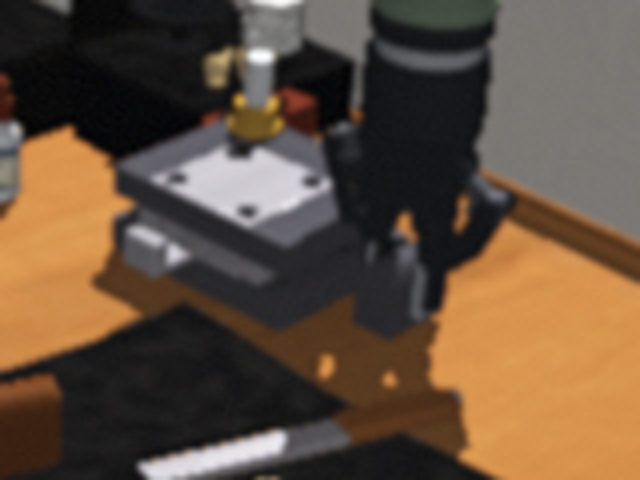

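The scene crop shows the block held at about (390,290), right next to the shoe. I need to know what makes the 17 N contact, so I'll check the moment.

```bash
python3 - <<'E'
from h import *
s=state(); F=s['ft_force'];T=s['torque'];R=s['tool_rot'];print(F,T, 'tool',R.T@F,R.T@T,'arm (tool)',np.cross(F,T)/(F@F)@R)
c=grab('top');u,v=proj(c,[.611,-.116,.03]);print(u,v)
c=grab('wrist','w3.png')
E
```

```text
[-6.06849463 -3.93264188 17.40987974] [0.53755813 0.7346742  0.29108004] tool [  5.03430852  -5.11133662 -17.43347893] [-0.37612246  0.8295029  -0.28965386] arm (tool) [0.04485596 0.02255322 0.00634077]
394.0949615755614 195.38721701611132
```

View pics/w3.png

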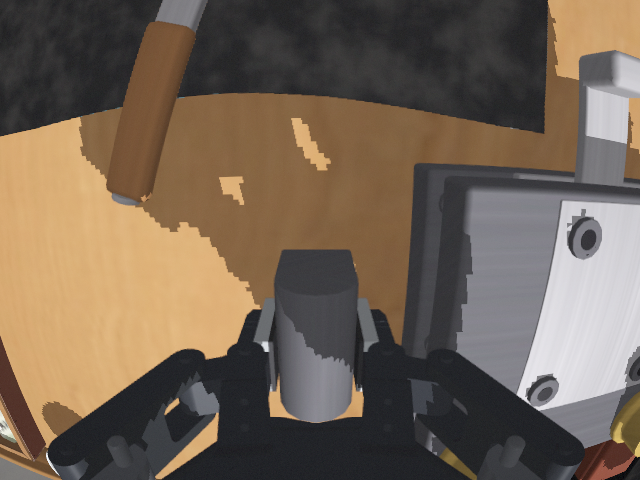

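The wrist view, with the force line, suggests the gripper's outer knuckle at (560,460) is resting on the upper shoe, since the shoe's side is only about 42 mm from the tool axis. I'll set the block down farther out and regrip it by its 56 mm length, so the knuckles lie along the die's side.

```bash
python3 -m crank '[{"tx":0,"ty":0,"tz":-0.015,"spin":0},{"tx":0,"ty":-0.02,"tz":-0.02,"spin":0},{"tx":0,"ty":-0.045,"tz":-0.015,"spin":0},{"tx":0,"ty":-0.045,"tz":-0.002,"spin":0},{"tx":0,"ty":-0.045,"tz":0,"spin":0},{"tx":0,"ty":-0.045,"tz":0.001,"spin":0},{"tx":0,"ty":-0.045,"tz":0.001,"spin":0}]' 
python3 -c "
from h import *
info()"
```

```text
clock: 5.85
position: [0.6014, -0.1593, 0.0094]
tool_rot: [[-0.978, 0.207, 0.001], [0.207, 0.978, 0.0], [-0.0, 0.0, -1.0]]
ft_force: [0.0, -0.6, -3.2]
finger_gap: 0.0289
gripper_force: 63.5
clk 5.85 pos [ 0.6014 -0.1593  0.0094] xaxis deg 168.0 gap 0.0289 F [ 0.  -0.6 -3.2]
```

```bash
python3 -m crank '[{"tx":0,"ty":0,"tz":0.0005,"spin":0},{"tx":0,"ty":0,"tz":0.0005,"spin":0},{"tx":0,"ty":0,"tz":0.0005,"spin":0},{"tx":0,"ty":0,"tz":-0.03,"spin":0},{"tx":0,"ty":0,"tz":-0.075,"spin":9},{"tx":0,"ty":0,"tz":-0.075,"spin":19},{"tx":0,"ty":0,"tz":-0.075,"spin":30},{"tx":0,"ty":0,"tz":-0.075,"spin":40},{"tx":0,"ty":0,"tz":-0.075,"spin":50},{"tx":0,"ty":0,"tz":-0.075,"spin":60}]' 1
python3 -m crank '[{"tx":0,"ty":0,"tz":0.0,"spin":10},{"tx":0,"ty":0,"tz":0.0,"spin":20},{"tx":0,"ty":0,"tz":0.0,"spin":30},{"tx":0,"ty":0,"tz":0.0,"spin":30}]' 1
python3 - <<'E'
from h import *
info();s=state();print(s['q'].round(2))
go(.6014,-.1593,.009,78.1)
c=grab('top','t2.png'); u,v=proj(c,[.6014,-.1593,.04]);print(u,v)
E
```

```text
clock: 7.1
position: [0.6012, -0.1598, 0.0845]
tool_rot: [[-0.304, 0.953, 0.001], [0.953, 0.304, 0.0], [-0.0, 0.001, -1.0]]
ft_force: [0.1, 0.3, 0.5]
finger_gap: 0.0854
gripper_force: 0.0
clock: 7.6
position: [0.6012, -0.1598, 0.0845]
tool_rot: [[0.206, 0.979, 0.0], [0.979, -0.206, 0.0], [0.0, 0.0, -1.0]]
ft_force: [0.3, 0.8, -0.4]
finger_gap: 0.0851
gripper_force: 0.0
clk 7.6 pos [ 0.6012 -0.1598  0.0845] xaxis deg 78.1 gap 0.0851 F [ 0.3  0.8 -0.4]
[-0.28  0.51  1.65  0.    0.98 -0.07]
tx 0.0006 ty 0.0001 tz 0.0755 spin 0.0 q6 -0.07
413.56273937163843 198.76470059277528
```

```bash
python3 -m crank '[{"tx":0,"ty":0,"tz":0.05,"spin":0},{"tx":0,"ty":0,"tz":0.074,"spin":0},{"tx":0,"ty":0,"tz":0.074,"spin":0}]' 1 60
python3 -m crank '[{"tx":0,"ty":0,"tz":0,"spin":0},{"tx":0,"ty":0,"tz":0,"spin":0},{"tx":0,"ty":0,"tz":0,"spin":0},{"tx":0,"ty":0,"tz":-0.015,"spin":0},{"tx":0,"ty":0,"tz":-0.015,"spin":0}]' 0 60
python3 - <<'E'
from h import *
info()
p=die(.002,-.117);go(p[0],p[1],.0105,78.1)
E
```

```text
clock: 8.02
position: [0.5996, -0.1594, 0.0084]
tool_rot: [[0.206, 0.979, -0.004], [0.979, -0.206, 0.001], [0.0, -0.004, -1.0]]
ft_force: [0.5, 0.2, 0.3]
finger_gap: 0.0854
gripper_force: 0.0
clock: 8.65
position: [0.6018, -0.16, 0.0265]
tool_rot: [[0.208, 0.978, 0.002], [0.978, -0.208, -0.001], [-0.0, 0.002, -1.0]]
ft_force: [0.1, -1.2, -5.2]
finger_gap: 0.0548
gripper_force: 65.1
clk 8.65 pos [ 0.6018 -0.16    0.0265] xaxis deg 78.0 gap 0.0548 F [ 0.1 -1.2 -5.2]
tx 0.0449 ty -0.0004 tz 0.0160 spin -0.1 q6 -0.07
```

```bash
python3 -m crank '[{"tx":0.02,"ty":0,"tz":0,"spin":0},{"tx":0.044,"ty":0,"tz":0.0,"spin":0},{"tx":0.044,"ty":0,"tz":0.010,"spin":0},{"tx":0.044,"ty":0,"tz":0.015,"spin":0},{"tx":0.044,"ty":0,"tz":0.016,"spin":0},{"tx":0.044,"ty":0,"tz":0.016,"spin":0}]'
python3 -c "
from h import *
info()
p=die(.002,-.117);go(p[0],p[1],.0105,78.1)"
```

```text
clock: 9.4
position: [0.61, -0.1154, 0.0121]
tool_rot: [[0.208, 0.978, 0.0], [0.978, -0.208, 0.002], [0.002, -0.0, -1.0]]
ft_force: [-6.4, 7.3, 16.7]
finger_gap: 0.0552
gripper_force: 67.4
clk 9.4 pos [ 0.61   -0.1154  0.0121] xaxis deg 78.0 gap 0.0552 F [-6.4  7.3 16.7]
tx -0.0005 ty 0.0010 tz 0.0016 spin -0.1 q6 0.0
```

```bash
python3 -m crank '[{"tx":0,"ty":0,"tz":0,"spin":0},{"tx":0,"ty":0,"tz":0,"spin":0},{"tx":0,"ty":0,"tz":0,"spin":0},{"tx":0,"ty":0,"tz":-0.05,"spin":0},{"tx":0,"ty":0,"tz":-0.11,"spin":-9},{"tx":0,"ty":0,"tz":-0.13,"spin":-19}]' 1
python3 - <<'E'
from h import *
info()
c=grab('top');im=c['img']
cv2.imwrite('pics/t3.png',cv2.resize(im[150:310,300:460,::-1],None,fx=3.75,fy=3.75,interpolation=cv2.INTER_CUBIC))
go(.505,-.168,.11,149.3)
E
```

```text
clock: 10.15
position: [0.6122, -0.1175, 0.1433]
tool_rot: [[-0.127, 0.992, 0.007], [0.992, 0.127, -0.001], [-0.002, 0.006, -1.0]]
ft_force: [0.6, 0.4, -0.7]
finger_gap: 0.0853
gripper_force: 0.0
clk 10.15 pos [ 0.6122 -0.1175  0.1433] xaxis deg 97.3 gap 0.0853 F [ 0.6  0.4 -0.7]
tx -0.0358 ty -0.1137 tz 0.0337 spin -51.8 q6 -0.34
```

```bash
python3 -m crank '[{"tx":-0.035,"ty":-0.113,"tz":0.033,"spin":-10},{"tx":-0.035,"ty":-0.113,"tz":0.033,"spin":-20},{"tx":-0.035,"ty":-0.113,"tz":0.033,"spin":-30},{"tx":-0.035,"ty":-0.113,"tz":0.033,"spin":-40},{"tx":-0.035,"ty":-0.113,"tz":0.033,"spin":-50},{"tx":-0.035,"ty":-0.113,"tz":0.033,"spin":-52},{"tx":-0.035,"ty":-0.113,"tz":0.033,"spin":-52}]' 1
python3 - <<'E'
from h import *
info()
c=grab('wrist','w4.png')
t=grab('top'); v0=t['img']; w=c['img']
a=cv2.resize(v0[140:290,320:450],(520,600)); 
b=cv2.resize(w,None,fx=.43,fy=.43)
# bar measurement by wood mask in wrist picture
hsv=cv2.cvtColor(w,cv2.COLOR_RGB2HSV)
cv2.imwrite('pics/both.png',np.hstack([a[:, :], np.vstack([b,np.zeros((600-b.shape[0],b.shape[1],3),np.uint8)])])[:,:,::-1])
E
```

```text
clock: 11.08
position: [0.5021, -0.1653, 0.1057]
tool_rot: [[-0.856, 0.517, -0.001], [0.517, 0.856, 0.0], [0.001, -0.0, -1.0]]
ft_force: [0.4, -0.4, -1.1]
finger_gap: 0.0856
gripper_force: 0.0
clk 11.075 pos [ 0.5021 -0.1653  0.1057] xaxis deg 148.8 gap 0.0856 F [ 0.4 -0.4 -1.1]
```

View pics/both.png

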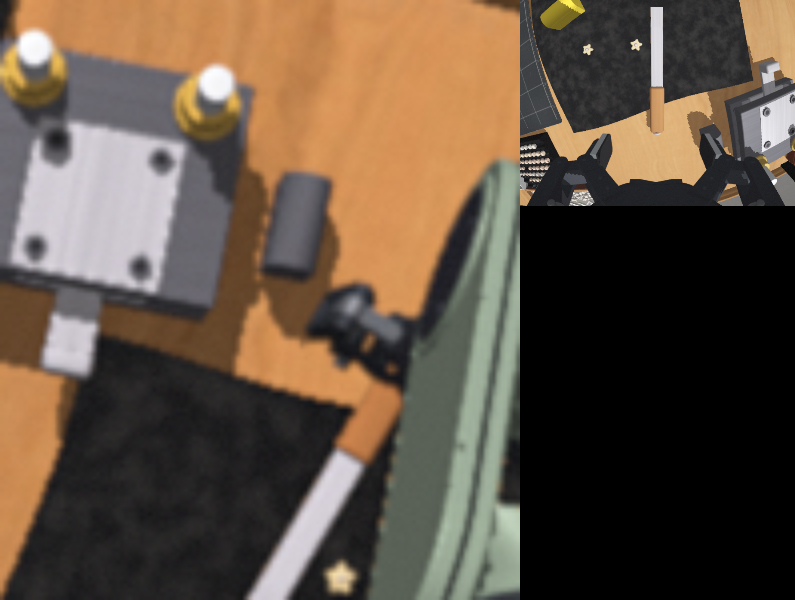

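The left panel shows the block standing parallel to the die's right side at (297,225). The right panel shows the bar upright in the wrist view, from nose (316,19) through the handle joint (316,202) to the tail (318,305).

```bash
python3 - <<'E'
from h import *
c=grab('wrist');w=c['img']; hsv=cv2.cvtColor(w,cv2.COLOR_RGB2HSV)
n=onz(c,316,19,.01);j=onz(c,316.5,202,.013);t=onz(c,318,305,.013)
print(n,j,t,np.linalg.norm(n-j),np.linalg.norm(j-t));d=(n-t);print(np.degrees(np.arctan2(d[1],d[0])))
# column extents of the handle & steel
for v in(60,120,180,230,260,290):
    r=hsv[v,280:350].astype(int); print(v,r[:, 0][::6],r[:,1][::6],r[:,2][::6])
g=t+(j-t)*40/78; print('grip',g); go(g[0],g[1],.004,149.3)
t=read_camera('top'); im=t['img']; h=cv2.cvtColor(im,cv2.COLOR_RGB2HSV)
roi=np.zeros(im.shape[:2],np.uint8); roi[176:216,383:408]=1
m=((h[...,1]<70)&(h[...,2]<140)&(roi>0)).astype(np.uint8)
k=max(cv2.findContours(m,0,1)[0],key=cv2.contourArea);r=cv2.minAreaRect(k);print(r)
B=np.array([onz(t,u,v,.035)[:2] for u,v in cv2.boxPoints(r)]);b=B.mean(0)
a=np.radians(DY);Rm=np.array([[np.cos(a),np.sin(a)],[-np.sin(a),np.cos(a)]]);print(((B-D0)@Rm.T).round(4),'block die coords',(b-D0)@Rm.T)
E
```

```text
[ 0.37454469 -0.08767862  0.01      ] [ 0.47660031 -0.14886913  0.013     ] [ 0.54024822 -0.185967    0.013     ] 0.1190320423961465 0.07367027411552605
149.32536036018325
60 [ 90 165 150 120 132 126 126 128 128   0 120 120] [ 6 11  6 13  7  6  6  5  5 10 11  6] [ 43  48  45  40 188 217 220 220 222  51  45  41]
120 [ 10  30 170   0 115 126 126 126 126  60 150  30] [13  4 13  5 11  6  6  6  6  5  9  5] [ 61  59  59  55 145 218 225 223 220  54  55  55]
180 [135 120 105 135  13 130 128 130 130 120 150   0] [12 16 12 11 54  7  5  7  7  5 14  5] [ 43  47  44  45 118 219 224 222 223  50  55  51]
230 [  0  90 120 165  14  15  15  15  15  16 120 130] [  0  12  13  10 135 129 126 125 125 126  18  17] [ 50  42  40  52 149 201 207 212 216 207  42  46]
260 [130  17  17  16  14  15  15  15  15  16  17  17] [ 17 111 114 130 134 128 126 128 127 121 114 115] [ 45 223 221 135 150 201 206 208 213 209 224 224]
290 [17 17 17 15 15 15 15 15 16 17 17 17] [111 112 117 123 134 131 127 129 128 117 113 113] [226 226 220 135 145 198 205 206 212 218 224 223]
grip [ 0.50760827 -0.16694245  0.013     ]
tx -0.0054 ty 0.0013 tz 0.1021 spin -0.4 q6 -1.37
((393.826904296875, 195.86538696289062), (12.94366455078125, 26.083446502685547), 11.309932708740234)
[[-0.0309 -0.1011]
 [ 0.0303 -0.1008]
 [ 0.0307 -0.1308]
 [-0.0305 -0.131 ]] block die coords [-9.87086875e-05 -1.15920062e-01]
```

```bash
python3 -m crank '[{"tx":-0.005,"ty":0.001,"tz":0.05,"spin":-0.5},{"tx":-0.005,"ty":0.001,"tz":0.09,"spin":-0.5},{"tx":-0.005,"ty":0.001,"tz":0.101,"spin":-0.5},{"tx":-0.005,"ty":0.001,"tz":0.101,"spin":-0.5}]' 1 80
python3 -m crank '[{"tx":0,"ty":0,"tz":0.00,"spin":0},{"tx":0,"ty":0,"tz":0,"spin":0},{"tx":0,"ty":0,"tz":0,"spin":0},{"tx":0,"ty":0,"tz":0,"spin":0},{"tx":0,"ty":0,"tz":0,"spin":0}]' 0 80
python3 - <<'E'
from h import *
info()
go(.5076,-.167,.004,149.3)
E
```

```text
clock: 11.78
position: [0.5073, -0.1671, 0.0053]
tool_rot: [[-0.862, 0.508, -0.0], [0.508, 0.862, 0.0], [0.0, -0.0, -1.0]]
ft_force: [0.5, 0.3, 1.0]
finger_gap: 0.0855
gripper_force: 0.0
clock: 12.4
position: [0.5075, -0.1671, 0.0063]
tool_rot: [[-0.862, 0.508, 0.001], [0.508, 0.862, -0.0], [-0.001, 0.0, -1.0]]
ft_force: [-0.9, 0.2, 6.7]
finger_gap: 0.0193
gripper_force: 78.2
clk 12.4 pos [ 0.5075 -0.1671  0.0063] xaxis deg 149.5 gap 0.0193 F [-0.9  0.2  6.7]
tx -0.0000 ty 0.0001 tz 0.0023 spin 0.2 q6 -1.38
```

```bash
cat >> h.py <<'E'
from scipy.optimize import brentq
def wpix(c,P):  # tool-frame point -> wrist pixel
    H=np.array(c['hand_eye']); q=H[:3,:3].T@(np.array(P)-H[:3,3]); r=np.hypot(q[0],q[1]); th=np.arctan2(r,q[2])
    return c['cx']+c['fx']*th*q[0]/r, c['cy']+c['fy']*th*q[1]/r
def tip(p,L=.160,zc=-.004,top=.006): # nose-down pitch rad: nose upper edge in tool frame; pivot at handle centre
    # bar centreline 6mm above underside; nose upper edge 8 mm above underside => 2 mm above centreline
    return np.array([L*np.cos(p)+.002*np.sin(p),0,zc+L*np.sin(p)-.002*np.cos(p)])
def pitch(c,v,zc=-.004):
    return np.degrees(brentq(lambda p:wpix(c,tip(p,zc=zc))[1]-v,-.5,.8))
E
python3 -c "
from h import *
p=die(-.048,-.26);go(p[0],p[1],.12,78.1)
c=grab('wrist');print([ (a,np.round(wpix(c,tip(np.radians(a))),1)) for a in(-10,0,10,20,30)])
im=c['img'].astype(int); print(im[0:140:4,316].sum(1))"
```

```text
tx -0.0615 ty -0.0550 tz -0.1137 spin 71.4 q6 -1.38
[(-10, array([ 315.1, -108.3])), (0, array([315.2, -74.9])), (10, array([315.2, -41.7])), (20, array([315.2,  -8.7])), (30, array([315.2,  24.1]))]
[724 734 734 737 736 737 735 738 739 740 739 741 741 740 742 742 741 744
 745 744 746 745 746 747 746 747 747 746 747 746 746 748 748 747 748]
```

```bash
python3 -m crank '[{"tx":0,"ty":0,"tz":-0.03,"spin":0},{"tx":0,"ty":0,"tz":-0.08,"spin":0},{"tx":-0.061,"ty":-0.055,"tz":-0.114,"spin":10},{"tx":-0.061,"ty":-0.055,"tz":-0.114,"spin":20},{"tx":-0.061,"ty":-0.055,"tz":-0.114,"spin":30},{"tx":-0.061,"ty":-0.055,"tz":-0.114,"spin":40},{"tx":-0.061,"ty":-0.055,"tz":-0.114,"spin":50},{"tx":-0.061,"ty":-0.055,"tz":-0.114,"spin":60},{"tx":-0.061,"ty":-0.055,"tz":-0.114,"spin":70},{"tx":-0.061,"ty":-0.055,"tz":-0.114,"spin":71.4}]'
python3 -m crank '[{"tx":0,"ty":0,"tz":0,"spin":0},{"tx":0,"ty":0,"tz":0,"spin":0}]'>/dev/null
python3 - <<'E'
from h import *
info()
p=die(-.048,-.26);go(p[0],p[1],.035,78.1)
s=state();R=s['tool_rot'];P=s['position']
for n in('scene','top'):
    c=grab(n); print(n,[(a,np.round(proj(c,P+R@tip(np.radians(a))),0)) for a in(0,10,20)],'grip',proj(c,P))
    u,v=[int(x) for x in proj(c,P+R@tip(0))]
    if n=='scene': sc=cv2.resize(c['img'][v-50:v+50,u-60:u+80],(560,400))
    else: tp=cv2.resize(c['img'][v-50:v+50,u-30:u+30],(240,400))
cv2.imwrite('pics/sc3.png',np.hstack([sc,tp])[:,:,::-1])
E
```

```text
clock: 13.7
position: [0.5313, -0.2452, 0.1188]
tool_rot: [[0.205, 0.979, -0.001], [0.979, -0.205, 0.0], [0.0, -0.001, -1.0]]
ft_force: [-0.3, 0.4, -3.2]
finger_gap: 0.0195
gripper_force: 79.1
clk 13.95 pos [ 0.5317 -0.2453  0.1192] xaxis deg 78.2 gap 0.0191 F [-0.2 -0.2 -3. ]
tx -0.0002 ty 0.0008 tz 0.0842 spin 0.1 q6 -0.25
scene [(0, array([390., 229.])), (10, array([389., 240.])), (20, array([391., 251.]))] grip (np.float64(446.43279300193115), np.float64(256.76899074870414))
top [(0, array([388., 209.])), (10, array([387., 211.])), (20, array([389., 213.]))] grip (np.float64(461.53004586173677), np.float64(224.65908352306445))
```

View pics/sc3.png

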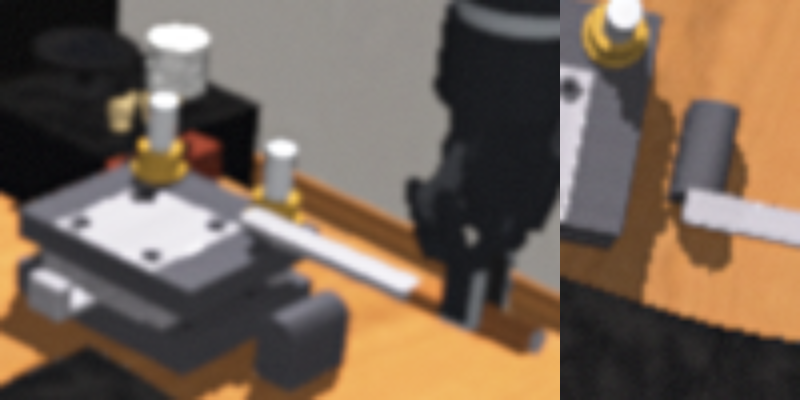

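The scene panel shows the bar held nearly level, about 2.5° nose-down, with its tip at crop (245,212), which is image (391,232). The block stands upright at crop (300,340). In the top panel the tip is at (688,195), about 4 mm short of the prediction.

To get the 28° slope I'll slip the nose level into the free front part of the gap beside the block. Raising the handle there lets the bar pivot in the pads.

```bash
python3 -m crank '[{"tx":0,"ty":0.001,"tz":0.05,"spin":0},{"tx":0,"ty":0.001,"tz":0.083,"spin":0},{"tx":0,"ty":0.001,"tz":0.083,"spin":0},{"tx":0.02,"ty":0.001,"tz":0.083,"spin":0},{"tx":0.04,"ty":0.001,"tz":0.083,"spin":0},{"tx":0.042,"ty":0.001,"tz":0.083,"spin":0}]'
python3 - <<'E'
from h import *
info()
p=die(-.048,-.22);go(p[0],p[1],.035,78.1)
E
```

```text
clock: 14.8
position: [0.5423, -0.2027, 0.0375]
tool_rot: [[0.204, 0.979, 0.002], [0.979, -0.204, -0.0], [0.0, 0.002, -1.0]]
ft_force: [-0.3, 0.4, -2.5]
finger_gap: 0.0194
gripper_force: 79.1
clk 14.8 pos [ 0.5423 -0.2027  0.0375] xaxis deg 78.3 gap 0.0194 F [-0.3  0.4 -2.5]
tx -0.0041 ty -0.0008 tz 0.0025 spin 0.2 q6 -0.17
```

```bash
python3 -m crank '[{"tx":0.0,"ty":0,"tz":-0.01,"spin":0},{"tx":0.001,"ty":0,"tz":-0.022,"spin":0},{"tx":0.003,"ty":0,"tz":-0.034,"spin":0},{"tx":0.006,"ty":0,"tz":-0.046,"spin":0},{"tx":0.010,"ty":0,"tz":-0.057,"spin":0},{"tx":0.012,"ty":0,"tz":-0.064,"spin":0},{"tx":0.012,"ty":0,"tz":-0.064,"spin":0}]'
python3 - <<'E'
from h import *
info()
c=grab('wrist'); im=c['img'].astype(int)
print([(a,np.round(wpix(c,tip(np.radians(a),L=.157))[1],0)) for a in(15,20,25,30)])
print(im[0:160:4,316].sum(1))
s=grab('scene');P=s['s']['position'];R=s['s']['tool_rot'];print(proj(s,P),[np.round(proj(s,P+R@tip(np.radians(a),L=.157))) for a in(10,20,25,30)])
E
```

```text
clock: 15.68
position: [0.544, -0.1928, 0.1009]
tool_rot: [[0.206, 0.979, 0.001], [0.979, -0.206, -0.001], [-0.0, 0.001, -1.0]]
ft_force: [-0.2, -1.3, -4.5]
finger_gap: 0.0189
gripper_force: 78.5
clk 15.675 pos [ 0.544  -0.1928  0.1009] xaxis deg 78.1 gap 0.0189 F [-0.2 -1.3 -4.5]
[(15, np.float64(-19.0)), (20, np.float64(-3.0)), (25, np.float64(13.0)), (30, np.float64(29.0))]
[417 418 418 417 420 417 232 163 164 384 382 384 657 658 656 659 660 657
 661 673 674 675 676 677 678 679 679 681 685 684 687 684 687 688 691 690
 691 694 695 696]
(np.float64(425.42315060796074), np.float64(254.7966281494579)) [array([373., 239.]), array([375., 249.]), array([376., 254.]), array([377., 260.])]
```

```bash
python3 -m crank '[{"tx":-0.02,"ty":0,"tz":-0.009,"spin":0},{"tx":-0.045,"ty":0,"tz":-0.02,"spin":0},{"tx":-0.045,"ty":0,"tz":-0.04,"spin":0},{"tx":-0.045,"ty":0,"tz":-0.04,"spin":0}]'
python3 - <<'E'
from h import *
info()
c=grab('wrist','w5.png'); im=c['img'].astype(int)
print([(a,np.round(wpix(c,tip(np.radians(a),L=.157))[1],0)) for a in(15,20,25,30)])
print(im[0:80:3,316].tolist())
s=grab('scene','s5.png');P=s['s']['position'];R=s['s']['tool_rot'];print(proj(s,P),[np.round(proj(s,P+R@tip(np.radians(a),L=.157))) for a in(10,20,25,30)])
p=die(-.012,-.14-.075);go(p[0],p[1],.13,78.1)
E
```

```text
clock: 16.27
position: [0.5358, -0.2387, 0.1425]
tool_rot: [[0.208, 0.978, 0.005], [0.978, -0.208, -0.002], [-0.001, 0.005, -1.0]]
ft_force: [-0.0, 0.6, -2.5]
finger_gap: 0.019
gripper_force: 79.0
clk 16.275 pos [ 0.5358 -0.2387  0.1425] xaxis deg 78.0 gap 0.019 F [-0.   0.6 -2.5]
[(15, np.float64(-19.0)), (20, np.float64(-3.0)), (25, np.float64(13.0)), (30, np.float64(29.0))]
[[52, 51, 54], [76, 66, 56], [124, 94, 62], [124, 94, 62], [125, 94, 64], [125, 93, 62], [212, 210, 216], [214, 213, 218], [215, 213, 218], [215, 214, 218], [215, 213, 218], [216, 214, 219], [215, 213, 218], [216, 214, 219], [215, 214, 218], [215, 213, 219], [214, 213, 218], [216, 215, 219], [215, 213, 219], [216, 214, 219], [216, 214, 219], [217, 215, 220], [220, 218, 223], [220, 218, 225], [221, 219, 225], [220, 219, 225], [220, 218, 225]]
(np.float64(445.2194155523011), np.float64(246.21368491714975)) [array([389., 230.]), array([390., 241.]), array([392., 247.]), array([393., 252.])]
tx 0.0363 ty 0.0357 tz 0.0103 spin -0.0 q6 -0.23
```

```bash
python3 -m crank '[{"tx":0.007,"ty":0.03,"tz":0,"spin":0},{"tx":0.007,"ty":0.0355,"tz":0.01,"spin":0},{"tx":0.007,"ty":0.0355,"tz":0.024,"spin":0},{"tx":0.007,"ty":0.0355,"tz":0.024,"spin":0},{"tx":0.007,"ty":0.0355,"tz":0.024,"spin":0}]'
python3 - <<'E'
from h import *
info()
p=die(-.012,-.204);go(p[0],p[1],.0955,78.1)
c=grab('wrist'); im=c['img'].astype(int); print(im[0:36:2,316].sum(1))
s=grab('scene','s6.png');P=s['s']['position'];R=s['s']['tool_rot'];print(proj(s,P+R@tip(np.radians(26),L=.157)), proj(s,[*die(-.012,-.075),.04]),proj(s,[*die(-.03,-.116),.047]))
u,v=[int(x) for x in proj(s,P+R@tip(np.radians(26),L=.157))]
cv2.imwrite('pics/s6c.png',cv2.resize(s['img'][v-40:v+60,u-60:u+60],(720,600),interpolation=cv2.INTER_CUBIC)[:,:,::-1])
print('crop origin',u-60,v-40)
E
```

```text
clock: 17.0
position: [0.5702, -0.2372, 0.1161]
tool_rot: [[0.206, 0.978, -0.001], [0.978, -0.206, 0.0], [0.0, -0.001, -1.0]]
ft_force: [-0.5, -0.2, -1.6]
finger_gap: 0.0185
gripper_force: 79.0
clk 17.0 pos [ 0.5702 -0.2372  0.1161] xaxis deg 78.1 gap 0.0185 F [-0.5 -0.2 -1.6]
tx 0.0399 ty 0.0008 tz 0.0206 spin -0.0 q6 -0.21
[137 207 252 249 254 255 251 247 244 603 614 611 613 614 617 616 613 615]
(np.float64(397.5261309014704), np.float64(250.9022826753393)) (np.float64(388.8232336064359), np.float64(251.54985616192258)) (np.float64(397.1428085607291), np.float64(257.6459343705515))
crop origin 337 210
```

View pics/s6c.png

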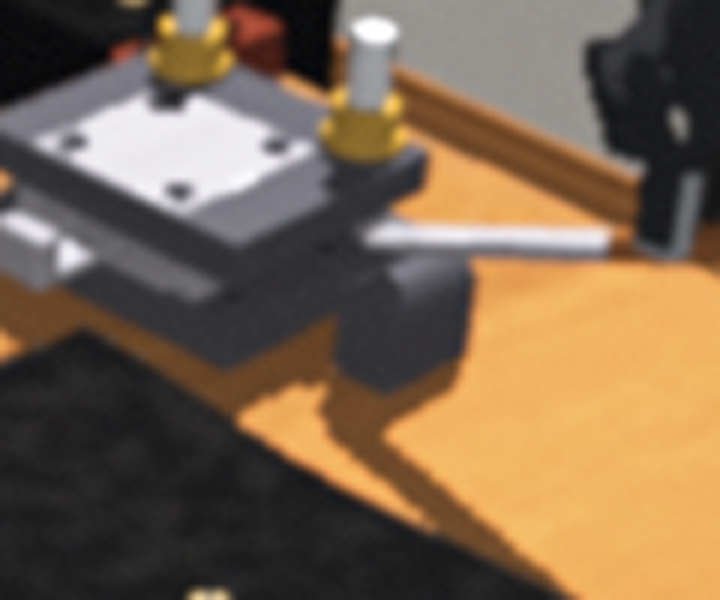

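The crop shows the nose tip at (366,238), which is image (398,250) and within a pixel of the prediction. It is just above the block ridge at (430,270) and points at the gap, so I'll insert along the bar's slope.

```bash
python3 -m crank '[{"tx":0.01,"ty":0.001,"tz":0.006,"spin":0},{"tx":0.02,"ty":0.001,"tz":0.011,"spin":0},{"tx":0.028,"ty":0.001,"tz":0.015,"spin":0},{"tx":0.034,"ty":0.001,"tz":0.018,"spin":0},{"tx":0.037,"ty":0.001,"tz":0.0195,"spin":0},{"tx":0.037,"ty":0.001,"tz":0.0195,"spin":0}]'
python3 - <<'E'
from h import *
info()
p=die(-.012,-.204);go(p[0],p[1],.0955,78.1)
E
```

```text
clock: 17.85
position: [0.5796, -0.2082, 0.0993]
tool_rot: [[0.202, 0.979, 0.002], [0.979, -0.202, -0.014], [-0.014, 0.005, -1.0]]
ft_force: [-6.3, -20.1, 7.8]
finger_gap: 0.0188
gripper_force: 79.9
clk 17.85 pos [ 0.5796 -0.2082  0.0993] xaxis deg 78.4 gap 0.0188 F [ -6.3 -20.1   7.8]
tx 0.0097 ty -0.0025 tz 0.0037 spin 0.3 q6 -0.15
```

```bash
python3 - <<'E'
from h import *
c=grab('wrist'); im=c['img'].astype(int); print(im[0:60:2,316].sum(1)); print(im[0:60:2,310].sum(1))
print([(a,np.round(wpix(c,tip(np.radians(a),L=.157))[1],0)) for a in(15,20,25,30)])
P=c['s']['position'];R=c['s']['tool_rot']
# where would shoe upper/lower right edges be in the wrist image?
for z in(.062,.040,.024): 
    print(z,np.round(wpix(c,R.T@(np.array([*die(-.012,-.075),z])-P)),1))
print('ridge',np.round(wpix(c,R.T@(np.array([*die(-.012,-.116),.047])-P)),1), 'torque',c['s']['torque'])
s=grab('scene');im=s['img'].astype(int)
for v in range(240,262,2): print(v,im[v,376:420:2].sum(1))
E
```

```text
[376 364 263 177 140 136 137 168 342 338 341 602 605 603 605 606 605 605
 606 606 605 608 607 608 609 609 610 610 613 610]
[383 380 284 185 131 146 144 173 340 344 337 396 607 607 604 606 608 608
 605 611 609 610 607 611 611 614 613 612 616 613]
[(15, np.float64(-19.0)), (20, np.float64(-3.0)), (25, np.float64(13.0)), (30, np.float64(29.0))]
0.062 [308.7   5.9]
0.04 [309.2  18.1]
0.024 [309.5  25.5]
ridge [308.7  90.5] torque [-3.36882045  1.11676886  0.27499286]
240 [734 660 432 360 360 362 369 291 150 136 142 155 164 142 144 143 397 489
 491 500 504 498]
242 [442 371 360 366 368 368 370 340 210 150 148 148 148 152 211 342 473 485
 478 484 493 496]
244 [366 367 368 364 373 370 327 248 162 147 142 142 162 313 449 487 481 479
 482 489 498 494]
246 [372 373 379 367 320 240 169 138 141 135 162 215 270 362 431 470 479 479
 491 489 484 480]
248 [377 364 314 233 167 142 147 236 393 393 494 546 499 455 488 470 554 570
 552 535 530 535]
250 [284 231 160 148 150 157 307 535 618 631 689 680 691 665 653 652 664 674
 667 670 678 682]
252 [156 152 145 149 152 150 200 274 314 319 346 344 359 357 352 358 385 403
 421 441 462 478]
254 [153 149 150 144 142 137 135 144 152 161 185 200 217 278 352 337 310 292
 273 269 339 367]
256 [151 149 146 140 148 143 143 150 147 148 139 147 146 155 247 299 269 240
 222 193 331 460]
258 [136 140 146 141 148 145 156 156 148 151 151 148 154 153 181 234 219 187
 170 158 352 465]
260 [135 145 141 151 153 153 155 151 153 153 153 155 154 162 164 186 167 158
 151 157 384 478]
```

The force is about 21 N straight back with upward friction, and the scene columns put the tip at (389,249), about 2 px above the shoe's lower edge. So the tip is meeting the upper shoe's face a few mm too high. I'll back off, lower 5.5 mm and re-enter.

```bash
python3 -m crank '[{"tx":-0.017,"ty":0.0,"tz":-0.008,"spin":0},{"tx":-0.017,"ty":0,"tz":-0.003,"spin":0},{"tx":-0.017,"ty":0,"tz":-0.003,"spin":0}]'
python3 -c "
from h import *
info()"
python3 -m crank '[{"tx":0.006,"ty":0,"tz":0.003,"spin":0},{"tx":0.011,"ty":0,"tz":0.0055,"spin":0},{"tx":0.014,"ty":0,"tz":0.007,"spin":0},{"tx":0.014,"ty":0,"tz":0.007,"spin":0}]'
python3 - <<'E'
from h import *
info()
p=die(-.012,-.204);go(p[0],p[1],.09,78.1)
E
```

```text
clock: 18.32
position: [0.5753, -0.2169, 0.0987]
tool_rot: [[0.206, 0.979, -0.002], [0.979, -0.206, 0.002], [0.001, -0.002, -1.0]]
ft_force: [-0.2, -0.2, -2.7]
finger_gap: 0.019
gripper_force: 79.0
clk 18.325 pos [ 0.5753 -0.2169  0.0987] xaxis deg 78.1 gap 0.019 F [-0.2 -0.2 -2.7]
clock: 18.82
position: [0.5789, -0.2034, 0.0926]
tool_rot: [[0.206, 0.979, -0.0], [0.979, -0.206, 0.001], [0.001, -0.0, -1.0]]
ft_force: [1.4, 1.0, -2.6]
finger_gap: 0.0189
gripper_force: 79.0
clk 18.825 pos [ 0.5789 -0.2034  0.0926] xaxis deg 78.1 gap 0.0189 F [ 1.4  1.  -2.6]
tx 0.0050 ty -0.0007 tz 0.0026 spin 0.0 q6 -0.15
```

```bash
python3 -m crank '[{"tx":0.004,"ty":0,"tz":0.002,"spin":0},{"tx":0.008,"ty":0,"tz":0.004,"spin":0},{"tx":0.008,"ty":0,"tz":0.004,"spin":0}]'
python3 - <<'E'
from h import *
info()
p=die(-.012,-.204);go(p[0],p[1],.09,78.1)
c=grab('wrist'); im=c['img'].astype(int); print(im[0:40:2,316].sum(1))
s=grab('scene');im=s['img'].astype(int)
for v in range(242,256,2): print(v,im[v,376:420:2].sum(1))
E
```

```text
clock: 19.2
position: [0.5808, -0.1966, 0.0891]
tool_rot: [[0.206, 0.979, 0.001], [0.979, -0.206, -0.001], [-0.0, 0.001, -1.0]]
ft_force: [-1.0, -2.2, 0.6]
finger_gap: 0.0188
gripper_force: 79.4
clk 19.2 pos [ 0.5808 -0.1966  0.0891] xaxis deg 78.1 gap 0.0188 F [-1.  -2.2  0.6]
tx -0.0021 ty -0.0012 tz -0.0009 spin 0.0 q6 -0.14
[376 369 376 373 371 371 375 369 371 373 365 281 199 142 144 140 137 183
 345 346]
242 [428 356 350 361 356 357 358 331 197 145 147 142 139 141 199 333 463 475
 469 469 479 483]
244 [354 352 353 357 359 358 312 235 155 146 139 142 160 306 439 473 472 470
 471 478 489 480]
246 [356 360 366 349 310 228 165 144 141 145 160 205 266 362 430 458 470 475
 482 485 476 464]
248 [366 350 301 225 162 141 139 138 137 131 202 230 212 234 305 317 467 484
 481 469 462 466]
250 [275 221 160 144 145 145 147 180 196 327 415 398 389 372 361 407 497 484
 505 522 512 511]
252 [156 145 142 140 158 198 236 435 497 622 664 663 636 638 641 653 644 644
 658 674 677 674]
254 [149 143 147 145 144 192 235 296 304 333 332 338 341 342 358 389 408 433
 457 479 511 521]
```

The bar is in, resting on the ridge with the tip about 14 mm into the gap. Now I'll lever down along the arc, slowly.

```bash
python3 -m crank '[{"tx":-0.004,"ty":0,"tz":0.006,"spin":0},{"tx":-0.007,"ty":0,"tz":0.012,"spin":0},{"tx":-0.0096,"ty":0,"tz":0.018,"spin":0},{"tx":-0.012,"ty":0,"tz":0.024,"spin":0},{"tx":-0.0134,"ty":0,"tz":0.030,"spin":0},{"tx":-0.0144,"ty":0,"tz":0.036,"spin":0}]'
python3 - <<'E'
from h import *
info()
c=grab('wrist'); im=c['img'].astype(int); print(im[0:60:2,316].sum(1))
s=grab('scene')
im=s['img']
p=proj(s,[*die(-.065,-.075),.062]);print(p)
cv2.imwrite('pics/s7.png',im[:,:,::-1])
E
```

```text
clock: 20.05
position: [0.5797, -0.2142, 0.0571]
tool_rot: [[0.203, 0.979, 0.007], [0.979, -0.203, -0.007], [-0.006, 0.008, -1.0]]
ft_force: [-7.5, -7.4, 19.3]
finger_gap: 0.0191
gripper_force: 92.7
clk 20.05 pos [ 0.5797 -0.2142  0.0571] xaxis deg 78.3 gap 0.0191 F [-7.5 -7.4 19.3]
[594 596 597 600 599 601 603 601 603 602 602 604 602 604 602 602 602 604
 604 603 604 603 606 605 605 604 603 603 605 602]
(np.float64(375.3964923782428), np.float64(250.62295194520988))
```

```bash
python3 -m crank '[{"tx":-0.0006,"ty":0,"tz":0.006,"spin":0},{"tx":0,"ty":0,"tz":0.011,"spin":0},{"tx":0.0,"ty":0,"tz":0.016,"spin":0},{"tx":0.001,"ty":0,"tz":0.021,"spin":0},{"tx":0.0015,"ty":0,"tz":0.025,"spin":0},{"tx":0.0015,"ty":0,"tz":0.025,"spin":0}]'
python3 - <<'E'
from h import *
info()
def top(im):  # mean pixel of bright label plate on the shoe, as height cue
    h=im.astype(int); roi=np.zeros(im.shape[:2],bool); roi[205:262,335:405]=1
    m=(h.min(2)>190)&roi; v,u=np.nonzero(m); return u.mean(),v.mean(),m.sum()
s=grab('scene','s8.png'); a=cv2.imread('pics/scene0.png')[:,:,::-1]; b=cv2.imread('pics/s7.png')[:,:,::-1]
for i in(a,b,s['img']): print(top(i))
for z in(.062,.077,.082,.087): print(z,np.round(proj(s,[*die(0,0),z]),1))
E
```

```text
clock: 20.9
position: [0.5796, -0.2174, 0.0327]
tool_rot: [[0.202, 0.979, 0.007], [0.979, -0.202, -0.014], [-0.012, 0.01, -1.0]]
ft_force: [-8.8, -24.9, 20.7]
finger_gap: 0.0191
gripper_force: 97.1
clk 20.9 pos [ 0.5796 -0.2174  0.0327] xaxis deg 78.3 gap 0.0191 F [ -8.8 -24.9  20.7]
(np.float64(367.8548895899054), np.float64(233.11356466876973), np.int64(317))
(np.float64(369.97408207343415), np.float64(231.63498920086394), np.int64(463))
(np.float64(372.0974025974026), np.float64(229.25108225108224), np.int64(462))
0.062 [370.5 232.1]
0.077 [370.9 226.9]
0.082 [371.  225.2]
0.087 [371.2 223.5]
```

```bash
cat >> h.py <<'E'
def rise(im):
    a=cv2.imread('pics/scene0.png'); b=np.ascontiguousarray(im[:,:,::-1]); out=[]
    # die shoe front-left corner + plate (no gripper nearby)
    for (u0,u1,v0,v1) in [(333,366,228,252),(345,385,222,246)]:
        T=cv2.resize(a[v0:v1,u0:u1],None,fx=8,fy=8,interpolation=cv2.INTER_CUBIC)
        S=cv2.resize(b[v0-20:v1+8,u0-8:u1+8],None,fx=8,fy=8,interpolation=cv2.INTER_CUBIC)
        r=cv2.matchTemplate(S,T,cv2.TM_CCOEFF_NORMED); _,sc,_,l=cv2.minMaxLoc(r); out.append((round(l[0]/8-8,2),round(20-l[1]/8,2),round(sc,2),'mm',round((20-l[1]/8)/.345,1)))
    return out
E
python3 - <<'E'
from h import *
print(rise(cv2.imread('pics/s7.png')[:,:,::-1]),rise(cv2.imread('pics/s8.png')[:,:,::-1]))
E
```

```text
[(0.62, 3.75, 0.88, 'mm', 10.9), (0.25, 4.0, 0.98, 'mm', 11.6)] [(0.62, 7.88, 0.87, 'mm', 22.8), (0.62, 8.0, 0.98, 'mm', 23.2)]
```

The top is up about 23 mm. I'll withdraw the bar level and check the wood space for laying it down.

```bash
python3 -m crank '[{"tx":-0.015,"ty":0,"tz":0,"spin":0},{"tx":-0.04,"ty":0,"tz":0.0,"spin":0},{"tx":-0.075,"ty":0,"tz":-0.01,"spin":0},{"tx":-0.08,"ty":0,"tz":-0.045,"spin":0},{"tx":-0.08,"ty":0,"tz":-0.045,"spin":0}]'
python3 - <<'E'
from h import *
info()
s=grab('scene'); print(rise(s['img']))
t=cv2.imread('pics/top0.png'); c=grab('top')
for n,u,v in [('leather',345,229),('leather',400,241),('leather',440,247),('leather',482,258),('leather',335,255),('leather',318,300),('tray',489,203),('box',518,225),('box',513,258)]:
    w=onz(c,u,v,.002)[:2]; a=np.radians(DY); d=w-D0; print(n,w.round(3),'die',np.round([np.cos(a)*d[0]+np.sin(a)*d[1],-np.sin(a)*d[0]+np.cos(a)*d[1]],3))
p=die(-.07,-.265);go(p[0],p[1],.06,78.1)
E
```

```text
clock: 21.58
position: [0.5627, -0.2882, 0.0746]
tool_rot: [[0.208, 0.978, 0.005], [0.978, -0.208, -0.001], [-0.0, 0.005, -1.0]]
ft_force: [1.4, -0.5, -2.0]
finger_gap: 0.0188
gripper_force: 94.0
clk 21.575 pos [ 0.5627 -0.2882  0.0746] xaxis deg 78.0 gap 0.0188 F [ 1.4 -0.5 -2. ]
[(0.62, 8.25, 0.86, 'mm', 23.9), (0.62, 8.38, 0.98, 'mm', 24.3)]
leather [ 0.535 -0.003] die [-0.095 -0.022]
leather [ 0.507 -0.133] die [-0.096 -0.155]
leather [ 0.493 -0.228] die [-0.09  -0.251]
leather [ 0.467 -0.327] die [-0.095 -0.353]
leather [0.473 0.021] die [-0.161 -0.012]
leather [0.368 0.06 ] die [-0.272  0.006]
tray [ 0.599 -0.347] die [ 0.038 -0.345]
box [ 0.546 -0.415] die [ 0.    -0.423]
box [ 0.467 -0.401] die [-0.08  -0.425]
tx 0.0290 ty -0.0581 tz 0.0119 spin -0.0 q6 -0.28
```

```bash
python3 -c "
from h import *
p=die(-.06,-.29);go(p[0],p[1],.004,78.1)"
python3 -m crank '[{"tx":0.0,"ty":-0.03,"tz":0,"spin":0},{"tx":0.004,"ty":-0.049,"tz":0.03,"spin":0},{"tx":0.004,"ty":-0.049,"tz":0.055,"spin":0},{"tx":0.004,"ty":-0.049,"tz":0.065,"spin":0},{"tx":0.004,"ty":-0.049,"tz":0.070,"spin":0},{"tx":0.004,"ty":-0.049,"tz":0.070,"spin":0}]'
python3 -c "
from h import *
info()"
```

```text
tx 0.0040 ty -0.0480 tz 0.0679 spin -0.0 q6 -0.28
clock: 22.42
position: [0.5133, -0.2712, 0.0039]
tool_rot: [[0.207, 0.978, -0.003], [0.978, -0.207, 0.003], [0.003, -0.003, -1.0]]
ft_force: [-4.1, 6.9, 11.1]
finger_gap: 0.019
gripper_force: 96.6
clk 22.425 pos [ 0.5133 -0.2712  0.0039] xaxis deg 78.1 gap 0.019 F [-4.1  6.9 11.1]
```

```bash
python3 -m crank '[{"tx":0,"ty":0,"tz":0,"spin":0},{"tx":0,"ty":0,"tz":0,"spin":0},{"tx":0,"ty":0,"tz":0,"spin":0},{"tx":0,"ty":0,"tz":-0.05,"spin":0},{"tx":0.0,"ty":0,"tz":-0.11,"spin":-8}]' 1
python3 - <<'E'
from h import *
info()
p=die(-.111,0);go(p[0],p[1],.15,168.1)
E
```

```text
clock: 23.05
position: [0.5136, -0.273, 0.1123]
tool_rot: [[0.064, 0.998, -0.003], [0.998, -0.064, 0.002], [0.002, -0.003, -1.0]]
ft_force: [1.0, 0.4, 0.6]
finger_gap: 0.0856
gripper_force: 0.0
clk 23.05 pos [ 0.5136 -0.273   0.1123] xaxis deg 86.3 gap 0.0856 F [1.  0.4 0.6]
tx 0.2949 ty -0.0084 tz -0.0371 spin -81.8 q6 -0.44
```

```bash
python3 -m crank '[{"tx":0.06,"ty":-0.008,"tz":-0.037,"spin":-10},{"tx":0.12,"ty":-0.008,"tz":-0.037,"spin":-20},{"tx":0.18,"ty":-0.008,"tz":-0.037,"spin":-30},{"tx":0.24,"ty":-0.008,"tz":-0.037,"spin":-40},{"tx":0.295,"ty":-0.008,"tz":-0.037,"spin":-50},{"tx":0.295,"ty":-0.008,"tz":-0.037,"spin":-60},{"tx":0.295,"ty":-0.008,"tz":-0.037,"spin":-70},{"tx":0.295,"ty":-0.008,"tz":-0.037,"spin":-80},{"tx":0.295,"ty":-0.008,"tz":-0.037,"spin":-82},{"tx":0.295,"ty":-0.008,"tz":-0.037,"spin":-82}]' 1
python3 - <<'E'
from h import *
info()
c=grab('wrist','w9.png'); P=c['s']['position'];R=c['s']['tool_rot']
print('rise',rise(grab('scene')['img']))
uv=wpix(c,R.T@(np.array([*die(-.111,0),.056])-P)); print(uv)
g=c['img'].astype(int); u,v=int(uv[0]),int(uv[1])
print('row',g[v,u-60:u+60:3].sum(1)); print('col',g[v-60:v+60:3,u].sum(1))
# bright, grey mask for grip top
m=((g.min(2)>150)&(g.max(2)-g.min(2)<25)).astype(np.uint8); roi=np.zeros_like(m); roi[v-45:v+45,u-45:u+45]=1
n,l,st,ce=cv2.connectedComponentsWithStats(m*roi); print([(s.tolist(),q.round(1)) for s,q in zip(st[1:],ce[1:]) if s[4]>40])
t=grab('top','t9.png')
E
```

```text
clock: 24.3
position: [0.5264, 0.0216, 0.1497]
tool_rot: [[-0.978, 0.208, 0.0], [0.208, 0.978, 0.0], [-0.0, 0.0, -1.0]]
ft_force: [-0.3, 0.9, -0.2]
finger_gap: 0.0856
gripper_force: 0.0
clk 24.3 pos [0.5264 0.0216 0.1497] xaxis deg 168.0 gap 0.0856 F [-0.3  0.9 -0.2]
rise [(0.75, 8.25, 0.86, 'mm', 23.9), (0.62, 8.38, 0.98, 'mm', 24.3)]
(np.float64(315.3312015211403), np.float64(243.67300528472725))
row [153 164 157 150 138 127 129 123 122 130 147 130 124 344 525 545 545 553
 556 563 567 573 575 579 586 591 594 301 292 298 291 294 299 297 295 300
 301 292 299 443]
col [512 508 509 504 509 505 319 285 281 280 277 282 280 279 283 282 301 311
 319 393 567 639 642 666 697 549 372 372 373 374 371 371 369 370 371 371
 369 368 370 370]
[([295, 241, 40, 18, 674], array([314.7, 249.8]))]
```

```bash
python3 - <<'E'
from h import *
c=grab('wrist'); g=onz(c,314.9,249.6,.056); a=onz(c,295,249.6,.056);b=onz(c,335,249.6,.056); e=onz(c,315,241,.056);f=onz(c,315,259,.056)
print(g,np.linalg.norm(a-b),np.linalg.norm(e-f)); d=g[:2]-D0; an=np.radians(DY); print('die',np.cos(an)*d[0]+np.sin(an)*d[1],-np.sin(an)*d[0]+np.cos(an)*d[1])
go(g[0],g[1],.026,168.1)
E
```

```text
[0.52829557 0.02043301 0.056     ] 0.026768942957120095 0.012727595309116886
die -0.10691504311961456 -0.00042239338562939654
tx -0.0022 ty -0.0007 tz 0.1238 spin -0.1 q6 -1.34
```

```bash
python3 -m crank '[{"tx":-0.002,"ty":-0.001,"tz":0.06,"spin":0},{"tx":-0.002,"ty":-0.001,"tz":0.105,"spin":0},{"tx":-0.002,"ty":-0.001,"tz":0.124,"spin":0},{"tx":-0.002,"ty":-0.001,"tz":0.124,"spin":0},{"tx":-0.002,"ty":-0.001,"tz":0.124,"spin":0}]' 1 110
python3 -m crank '[{"tx":0,"ty":0,"tz":0,"spin":0},{"tx":0,"ty":0,"tz":0,"spin":0},{"tx":0,"ty":0,"tz":0,"spin":0},{"tx":0,"ty":0,"tz":0,"spin":0},{"tx":0,"ty":0,"tz":0,"spin":0}]' 0 110
python3 -c "
from h import *
info()"
```

```text
clock: 25.12
position: [0.5289, 0.0202, 0.0267]
tool_rot: [[-0.978, 0.206, 0.002], [0.206, 0.978, 0.0], [-0.002, 0.001, -1.0]]
ft_force: [0.2, 0.5, 0.6]
finger_gap: 0.0855
gripper_force: 0.0
clock: 25.75
position: [0.5281, 0.0203, 0.0263]
tool_rot: [[-0.979, 0.206, 0.001], [0.206, 0.979, 0.0], [-0.001, 0.0, -1.0]]
ft_force: [-1.4, 0.3, 6.5]
finger_gap: 0.0262
gripper_force: 107.8
clk 25.75 pos [0.5281 0.0203 0.0263] xaxis deg 168.1 gap 0.0262 F [-1.4  0.3  6.5]
```

```bash
python3 -m crank '[{"tx":0,"ty":0,"tz":-0.004,"spin":0},{"tx":0,"ty":0,"tz":-0.009,"spin":0},{"tx":0,"ty":0,"tz":-0.015,"spin":0},{"tx":0,"ty":0,"tz":-0.015,"spin":0},{"tx":0,"ty":0,"tz":-0.015,"spin":0}]'
python3 - <<'E'
from h import *
info(); s=state(); print(s['torque'])
c=grab('wrist'); g=c['img'].astype(int); print(g[236:330:3,315].sum(1))
s=grab('scene','s10.png'); print(rise(s['img']))
E
```

```text
clock: 26.38
position: [0.5278, 0.0202, 0.0407]
tool_rot: [[-0.979, 0.206, -0.0], [0.206, 0.979, 0.0], [0.0, -0.0, -1.0]]
ft_force: [0.2, 0.5, -5.0]
finger_gap: 0.0258
gripper_force: 108.3
clk 26.375 pos [0.5278 0.0202 0.0407] xaxis deg 168.1 gap 0.0258 F [ 0.2  0.5 -5. ]
[0.105171   0.43938    0.04481579]
[325 324 320 320 321 315 314 311 309 311 308 312 317 318 314 318 320 323
 327 329 329 332 326 324 330 354 351 346 351 353 349 356]
[(8.0, 5.5, 0.64, 'mm', 15.9), (5.75, 10.5, 0.69, 'mm', 30.4)]
```

```bash
python3 -m crank '[{"tx":0.012,"ty":0,"tz":0,"spin":0},{"tx":0.03,"ty":0,"tz":0,"spin":0},{"tx":0.05,"ty":0,"tz":0,"spin":0},{"tx":0.07,"ty":0,"tz":0,"spin":0},{"tx":0.09,"ty":0,"tz":0,"spin":0},{"tx":0.11,"ty":0,"tz":0,"spin":0},{"tx":0.125,"ty":0,"tz":0,"spin":0},{"tx":0.13,"ty":0.0,"tz":0,"spin":0},{"tx":0.13,"ty":0,"tz":0,"spin":0}]'
python3 - <<'E'
from h import *
info(); s=state(); print(s['torque'])
s=grab('scene','s11.png'); print(rise(s['img'])); t=grab('top','t11.png')
E
```

```text
clock: 27.6
position: [0.4011, 0.0471, 0.041]
tool_rot: [[-0.979, 0.206, 0.001], [0.206, 0.979, 0.0], [-0.001, 0.0, -1.0]]
ft_force: [0.9, -0.1, -5.4]
finger_gap: 0.0263
gripper_force: 108.4
clk 27.6 pos [0.4011 0.0471 0.041 ] xaxis deg 168.1 gap 0.0263 F [ 0.9 -0.1 -5.4]
[ 4.88444607e-02  3.84927558e-01 -1.62930600e-04]
[(0.62, 8.38, 0.86, 'mm', 24.3), (0.62, 8.38, 0.98, 'mm', 24.3)]
```

```bash
python3 -m crank '[{"tx":0,"ty":0.03,"tz":0,"spin":0},{"tx":0,"ty":0.065,"tz":0,"spin":0},{"tx":0,"ty":0.09,"tz":0,"spin":0},{"tx":0,"ty":0.1,"tz":0.01,"spin":0},{"tx":0,"ty":0.1,"tz":0.02,"spin":0},{"tx":0,"ty":0.1,"tz":0.027,"spin":0},{"tx":0,"ty":0.1,"tz":0.031,"spin":0},{"tx":0,"ty":0.1,"tz":0.034,"spin":0},{"tx":0,"ty":0.1,"tz":0.034,"spin":0}]'
python3 - <<'E'
from h import *
info(); s=state(); print(s['torque'])
E
```

```text
clock: 28.82
position: [0.4214, 0.1446, 0.0067]
tool_rot: [[-0.978, 0.207, -0.0], [0.207, 0.978, 0.0], [0.0, 0.0, -1.0]]
ft_force: [-0.1, 0.4, -4.8]
finger_gap: 0.0259
gripper_force: 108.8
clk 28.825 pos [0.4214 0.1446 0.0067] xaxis deg 168.1 gap 0.0259 F [-0.1  0.4 -4.8]
[ 0.01469394  0.34182725 -0.03976442]
```

```bash
python3 -m crank '[{"tx":0,"ty":0,"tz":0.001,"spin":0},{"tx":0,"ty":0,"tz":0.002,"spin":0},{"tx":0,"ty":0,"tz":0.003,"spin":0},{"tx":0,"ty":0,"tz":0.004,"spin":0},{"tx":0,"ty":0,"tz":0.0045,"spin":0},{"tx":0,"ty":0,"tz":0.0045,"spin":0},{"tx":0,"ty":0,"tz":0.0045,"spin":0}]'
python3 - <<'E'
from h import *
info(); s=state(); print(s['torque'])
E
```

```text
clock: 29.7
position: [0.4212, 0.1449, 0.0026]
tool_rot: [[-0.979, 0.206, -0.0], [0.206, 0.979, 0.0], [0.0, 0.0, -1.0]]
ft_force: [-2.6, 0.2, 3.1]
finger_gap: 0.026
gripper_force: 109.6
clk 29.7 pos [0.4212 0.1449 0.0026] xaxis deg 168.1 gap 0.026 F [-2.6  0.2  3.1]
[ 0.0871237   0.5586576  -0.03493548]
```

```bash
python3 -m crank '[{"tx":0,"ty":0,"tz":0,"spin":0},{"tx":0,"ty":0,"tz":0,"spin":0},{"tx":0,"ty":0,"tz":0,"spin":0},{"tx":0,"ty":0,"tz":-0.01,"spin":0},{"tx":0,"ty":0,"tz":-0.03,"spin":0},{"tx":0,"ty":0,"tz":-0.08,"spin":0},{"tx":0,"ty":0,"tz":-0.14,"spin":0},{"tx":0,"ty":0,"tz":-0.2,"spin":0},{"tx":0,"ty":0.06,"tz":-0.24,"spin":0},{"tx":0.03,"ty":0.12,"tz":-0.24,"spin":0}]' 1
python3 -m crank '[{"tx":0.06,"ty":0.06,"tz":0,"spin":0},{"tx":0.06,"ty":0.12,"tz":0,"spin":0},{"tx":0.06,"ty":0.18,"tz":0,"spin":0},{"tx":0.06,"ty":0.2,"tz":0,"spin":0}]' 1 >/dev/null
python3 - <<'E'
from h import *
info()
s=grab('scene','s12.png'); print('rise',rise(s['img']))
t=grab('top','t12.png'); c=t; a=cv2.imread('pics/top0.png').astype(int); b=t['img'][:,:,::-1].astype(int)
for n,(u,v,r) in dict(ram=(479,156,14),glue=(263,200,10),tape=(221,279,17),dish=(195,236,44)).items(): print(n,np.abs(a-b)[v-r:v+r,u-r:u+r].mean().round(1))
# plate and bar: bright grey masks
m=((b.min(2)>140)&(b.max(2)-b.min(2)<30)).astype(np.uint8); m[:150]=0; m[310:]=0; m[:,:255]=0; m[:,485:]=0
n,l,st,ce=cv2.connectedComponentsWithStats(m)
for i in range(1,n):
    if st[i][4]>25:
        k=cv2.findContours((l==i).astype(np.uint8),0,1)[0][0]; r=cv2.minAreaRect(k); bx=[onz(c,u,v,.014)[:2].round(3).tolist() for u,v in cv2.boxPoints(r)]; print(st[i],ce[i].round(1),r[2],bx)
E
```

```text
clock: 30.95
position: [0.4217, 0.2583, 0.2457]
tool_rot: [[-0.978, 0.209, 0.008], [0.209, 0.978, 0.004], [-0.007, 0.006, -1.0]]
ft_force: [0.4, 0.3, -0.4]
finger_gap: 0.0855
gripper_force: 0.0
clk 31.45 pos [0.4013 0.4677 0.2418] xaxis deg 168.2 gap 0.0857 F [ 0.2 -0.  -0.4]
rise [(0.75, 8.25, 0.86, 'mm', 23.9), (0.62, 8.38, 0.98, 'mm', 24.3)]
ram 1.1
glue 1.3
tape 1.1
dish 1.1
[325 150   8   7  46] [328.4 152.5] 90.0 [[0.722, 0.045], [0.723, 0.028], [0.708, 0.028], [0.708, 0.045]]
[469 155  16  11 131] [477.4 160.2] 86.18592071533203 [[0.709, -0.297], [0.712, -0.334], [0.688, -0.335], [0.686, -0.298]]
[370 157   8   8  57] [373.6 160.7] 90.0 [[0.706, -0.062], [0.706, -0.079], [0.689, -0.079], [0.689, -0.062]]
[ 323  167   44   44 1372] [344.8 188.5] 10.885526657104492 [[0.594, 0.052], [0.685, 0.035], [0.668, -0.056], [0.577, -0.038]]
[ 273  218   36   63 1204] [289.1 244.5] 11.309932708740234 [[0.422, 0.179], [0.561, 0.153], [0.547, 0.082], [0.408, 0.109]]
[391 221  51  17 367] [415.9 228.8] 12.094757080078125 [[0.539, -0.109], [0.556, -0.112], [0.531, -0.23], [0.514, -0.226]]
```

```bash
python3 -c "
from cell import *
print(sign_off())"
```

```text
the job is handed in; nothing more can be done
None
```

I handed the job in at about 31.5 s. The top is raised about 24 mm and holding, the bar and die plate are both lying on the bare worktop, and the ramekin, bottle, dish and tape have not moved; I confirmed the final layout by camera measurement rather than by eye.

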